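# Clamp a pressed herb brick in the ratchet clamp

### The arm

A 6-joint arm with a two-finger parallel gripper is mounted at the origin on the work surface. World frame = base frame: x ahead of the robot, y to its left, z up, the work surface at z = 0. Lengths are in m, angles in rad, forces in N, time in s.
With the tool pointing down it reaches from about 0.25 to 0.775 m from the base axis. Payload 8.9 kg.
Tool frame: the origin (TCP) lies where the fingers leave the gripper's body, on its centre line; the fingertips stand 73 mm ahead of it and the grasp point (between the pads) lies 54 mm ahead of it (manip.tcp_to_grasp is the distance from the TCP to the grasp point, in m); x points along the fingers, y is the direction in which the jaws open and shut, and the axes are right-handed (so a half turn about x gives the same grasp; the last joint's range is limited). The gripper opens to 85 mm and grips with 20 to 120 N. Pads are 22 mm wide; open, the fingers measure 114 mm over their backs; the gripper's body (76 mm by 85 mm) begins 54 mm behind the grasp point. The pads swing forward as they close: fully open they stand 13 mm farther back than shut.
Start: joints at [1.017, 0.291, -0.153, 1.127, 0, 1.431], TCP at [0.212, 0.48, 0.304] pointing down, gripper open.
Joint ranges: [-2.52, 2.52], [-0.91, 1.74], [-1.3, 1.37], [-1.96, 2.02], [-1.52, 1.47], [-3.14, 3.14]. Speed limits (rad/s): [2.22, 2.22, 2.79, 3.14, 3.14, 3.14].

### API

Orientations are given as a unit quaternion [w, x, y, z].
In Python, from cell import manip gives the robot as it stands.
- The arm moves only by the tool play_rows, never from a script. Its argument "steps" is a list of rows, each a list of 5 numbers: the gripper command: -1 is fully open, 1 is shut, values between are in proportion, then the shift along the tool's x, y, z normalised to -1 to 1, where 1 is 0.3 m, then the turn about the tool's x normalised to -1 to 1, where 1 is pi rad. A call has exactly 5 rows; each row is the pose to reach, as a shift and turn from the pose measured when the call began, along the tool's axes at that moment, turning the shorter way round; what a row does not reach only later rows make up. A row lasts 1/12 s, in which the tool goes at most 41.7 mm and 7.16 degrees, less where a joint would pass 70% of its speed; a pose out of reach is approached as far as the arm can. A call with a number of a shift or a turn outside -1 to 1 is refused whole. A call with a gripper value outside its range is refused whole. The fingers move at their own pace and stop on an object; the grip force is fixed at half the most. Time passes only in rows, so rows that repeat a pose let the fingers close, or fill a call up. It gives the time, the measured TCP pose, the force and the opening at its end, in the units of the state.
- manip.read_state(): the state, without advancing time (a new reading comes with each control period).
- manip.camera(name): name is "scene" or "top" or "wrist"; returns a dict with "pixels" (420x560x3 uint8, blue, green, red), "fx", "fy", "cx", "cy" (pixels), "origin" and "orientation" of the camera in the world. Camera axes: x right, y down, z forward; pixel columns grow to the right and rows downward; lengths in m; the calibration is good to about 2 mm. The wrist camera is an equidistant fisheye: a pixel r from the principal point sees the ray r / f radians off the axis. A picture is of the moment at which its call begins. There is no depth.
- manip.finish_job(): hands the job in, once; it reports no verdict.
Trained networks look in a picture, given as the dict that the camera call returned (one of the last four; its "shot" number tells which), for a name from the list of things; names that differ only in an ending like _2 or _b are one class to them, and where a whole thing is asked for, a point or a joint stands for the part that bears it (a point fixed in the world has none). Each returns a list of dicts, best first, with "confidence" (0 to 1); they miss things now and then, are a little off and sometimes report something else, mostly with a low value. They report only what shows in the picture. A call takes as long as a camera call. They do not tell look-alikes from the thing itself.
- manip.trace(picture, name): "pixels" (420x560 bool, what is visible of it).
- manip.tip_of(picture, name): "centre" ([x, y, z] in m, in world coordinates, good to about 4 mm: a listed point, or the origin of a listed thing).
The state is a dict: "t": time; "joint_pos": joint angles; "qvel": joint speeds; "joint_efforts": joint torques, N m; "tool_pos": TCP position; "orientation": TCP orientation; "contact_force": force on the tool from outside, world axes, zero at the start; "moment": the same for the moment, N m; "gripper_width": opening from 0.0 (shut) to 1.0 (fully open).
Only numpy, scipy, OpenCV 4.12 (cv2) and the standard library are available. Lean on these libraries where they do the work, as an engineer would, in place of code of your own. Each camera call takes 0.05 s, during which the arm holds its last target.

### The job

Take the big pressed-herb brick out of the steel tray and stand it, right way up, on the bed of the ratchet clamp, lengthways between the two low rails. Then wind the knob clockwise until the sprung pad has met the brick and pressed it against the back stop, and go on one click past that, so that the pawl holds the brick clamped when you let go; the brick is brittle and cracks if it is wound much tighter. Leave the other things standing where they are.

Things in the scene. Friction and masses are not known exactly. Their poses are not given: they have to be found in the camera images.
- brick: The big pressed-herb brick: a brown cuboid 60 mm (its x) by 40 mm (its y) by 45 mm high (its z), about 0.11 kg, loose in the steel tray; the two other brown pieces there (a round cake, a smaller brick) are not wanted. Origin at the centre of its underside. Either end may face the pad.
- bed (a point): Point on top of the clamp's flat steel bed, on its centre line, 20 mm above the table. x: clamping direction (from knob and pad to back stop), y across, z up. Two rails 5 mm higher than the bed run along x, inner faces 25 mm either side, so the brick has 5 mm to spare each side. With the winder at 0 the pad's face is 40 mm from this point on the -x side; it advances 4 mm per click.
- press: The whole ratchet clamp, fixed to the counter: grey base 255 by 150 mm, axes as the bed's. Its back stop, a dark steel block 50 mm wide, top 56 mm above the table, is bolted with its face 31 to 39 mm from the bed point on the +x side; how far is not measured and has to be felt. A brick centred 2.5 mm to the -x side of the bed point is clear of pad and stop by 3.5 mm or more at every start.
- winder (a joint): Angle of knob and ratchet wheel, rad; grows clockwise seen from above, driving the pad to the bed's +x. One click is 0.419 rad (15 teeth); the pawl holds it at 0, 0.419, 0.838 ... 3.35. It starts at 0 or one click on. Turned forward it takes about 0.1 N m while the pad is free, plus 0.0095 N m per newton of pad force. Let go between clicks, it springs back (0.08 N m) to the last tooth.
- winder_grip (a point): Point on the knob's vertical axis, 68 mm above the table, mid-height. The knob is a black ribbed round, 40 mm in diameter, 48 to 84 mm above the table, alike all round: grip it at any yaw. Under it is the steel ratchet wheel, 76 mm in diameter, top 46 mm above the table; the pawl beside it is no higher. The axis is 120 mm from the bed point on the bed's -x side.
- pad: Steel pad that pushes the brick: 44 mm wide, from 22 to 60 mm above the table. Origin on its pushing face, mid-width, at table height; x is the clamping direction. It rides on springs on a carriage driven by the knob: 2.5 N for each mm it is pushed back, so each click after the brick meets both pad and back stop adds 10 N.
- pawl (a joint): Angle of the sprung pawl beside the wheel, rad: about 0.02 when its nose lies in a tooth gap, about 0.15 on the tip of a tooth. It catches a new tooth once the winder has gone up to 0.03 rad past that tooth's angle. It stops the wheel from turning back.
- tray_in (a point): Middle of the inner floor of the steel tray, 210 by 260 mm with walls 22 mm high above the table; the brick stands on this floor.
- round_cake: Bystander in the tray: round pressed cake, 56 mm in diameter, 20 mm high. Origin under its centre.
- half_brick: Bystander in the tray: small pressed brick, 32 by 40 by 22 mm high. Origin under its centre.
- jar: Bystander: white porcelain jar, 70 mm in diameter, 85 mm high. Origin under its centre.
- amber_bottle: Bystander: brown glass bottle, 52 mm in diameter, 120 mm high. Origin under its centre.
- mortar: Bystander: white porcelain mortar bowl, 110 mm in diameter, 70 mm high. Origin under its centre.
- weight: Bystander: small brass weight, 36 mm in diameter and height. Origin under its centre.
There are look-alikes about, which are no part of the job. Leave any turquoise look-alike of the brick alone.

How it is judged:
On the way, in this order (a step that is already met when the one before it is completed fails the run):
1. the brick stands on the bed between the rails, let go, not yet clamped (z of brick in the frame of bed between -0.004 and 0.004 m and y of brick in the frame of bed between -0.007 and 0.007 m and x of brick in the frame of bed between -0.016 and 0.02 m and angle between the x axis of brick and the x axis of bed, either way round below 0.14 rad and angle between brick's own z axis and vertical below 0.1 rad and contact force between the fingers and brick below 0.1 N and contact force between pad and brick below 2 N), for 0.2 s.
2. the pad presses the brick with at least 8 N (z of brick in the frame of bed between -0.004 and 0.004 m and y of brick in the frame of bed between -0.007 and 0.007 m and x of brick in the frame of bed between -0.016 and 0.02 m and angle between the x axis of brick and the x axis of bed, either way round below 0.14 rad and angle between brick's own z axis and vertical below 0.1 rad and contact force between pad and brick above 8 N), for 0.2 s.
At the end, for the whole second after the job is handed in: The brick stands upright on the bed (within 4 mm in height, 7 mm of the centre line, 0.14 rad of square, -16 to +20 mm along x of the bed point), the pawl lies in a tooth gap (below 0.09 rad), knob and brick are at rest, and the pad presses the brick with 8 to 26 N (all of step 2 and contact force between pad and brick below 26 N and value of joint pawl below 0.09 rad and velocity of joint winder between -0.05 and 0.05 rad/s and linear speed of brick below 0.01 m/s); the robot touches nothing.
It fails at once if the brick is cracked: the pad presses it with more than 34 N (contact force between pad and brick above 34 N).
It fails at once if a bystander is moved more than 40 mm (distance of any of round_cake, half_brick, jar, amber_bottle, mortar, weight from where it was at the start of the episode above 0.04 m).
It fails at once if a jar, bottle, mortar or weight is knocked over (angle between any of jar, amber_bottle, mortar, weight's own z axis and vertical above 0.6 rad).
It also fails if it takes over 72 s, if anything falls off the work surface, if the arm or the gripper's body presses on something with over 40 N, if the wrist force passes 120 N, or if a joint passes its speed limit or range.

## Working session

There is one attempt and no reset: what is moved stays moved. The work goes in short steps, Python scripts to look and compute and a tool call to move; the robot and the scene stay as the last step left them, time stands still between calls to the robot, and variables do not carry over. Pictures are saved under pics/ and viewed, and the job is handed in when it is done.

Besides the shell and the picture viewer there is one more tool, called after "Call:" by a JSON object that holds its "api" and its "payload". play_rows: Moves the arm, as the interface text tells. Its arguments: {"type":"object","properties":{"steps":{"type":"array"}},"required":["steps"]}

```bash
ls; mkdir -p pics; python3 - <<'E'
from cell import manip
import cv2
s=manip.read_state(); print(s)
for n in ("scene","top","wrist"):
    p=manip.camera(n); cv2.imwrite(f"pics/{n}0.png",p["pixels"])
    print(n,p["fx"],p["cx"],p["cy"],p["origin"],p["orientation"],p["shot"])
    for o in ("brick","bed","winder_grip","pad","tray_in","round_cake","half_brick","jar","amber_bottle","mortar","weight"):
        print(o,[( [round(float(v),4) for v in d["centre"]],round(d["confidence"],2)) for d in manip.tip_of(p,o)][:4])
E
```

```text
pics
{'t': 0.0, 'joint_pos': array([ 1.01668630e+00,  2.91290180e-01, -1.54131118e-01,  1.12669300e+00,
       -3.69461556e-06,  1.43155476e+00]), 'qvel': array([ 0.00011694, -0.00033102,  0.00179908, -0.00050483, -0.00079912,
        0.0001225 ]), 'joint_efforts': array([-7.72563835e-04, -5.37149262e+01,  3.31364501e+01,  1.58759201e-02,
       -2.19151038e-04,  1.84865576e-05]), 'tool_pos': array([0.21139768, 0.4801815 , 0.30332531]), 'orientation': array([ 0.69179097,  0.14518979,  0.69210516, -0.14606717]), 'contact_force': array([-0.05358219, -0.39338463, -0.31585979]), 'moment': array([-0.0311798 ,  0.00989196,  0.04345083]), 'gripper_width': 0.9991543996209333}
scene 437.7181933789856 286.40130120827797 211.16322536289084 [1.25151879 0.06485961 0.96889623] [-0.23039277  0.64113957  0.68982485 -0.24495081] 1
brick [([0.3474, -0.3724, -0.0007], 0.92), ([0.554, -0.3446, 0.001], 0.84), ([0.7388, -0.3503, 0.0024], 0.75)]
bed [([0.5568, 0.0617, 0.0169], 0.9)]
winder_grip [([0.5291, 0.1777, 0.0711], 0.66), ([0.5734, 0.3709, 0.0012], 0.42)]
pad [([0.5495, 0.099, 0.0018], 0.68), ([0.74
[... 765 characters left out ...]
0.5493, 0.1039, -0.0028], 0.49)]
round_cake [([0.5326, -0.2719, 0.0059], 0.6)]
half_brick [([0.5486, -0.1906, 0.0038], 0.53)]
jar [([0.7494, -0.0895, -0.0037], 0.86), ([0.5715, 0.3751, -0.005], 0.35)]
amber_bottle [([0.7382, 0.1088, 0.0022], 0.96)]
mortar [([0.5503, -0.2763, 0.0066], 0.72), ([0.5728, 0.3747, -0.0023], 0.71), ([0.5519, -0.1904, 0.0012], 0.71)]
weight [([0.3434, 0.3109, -0.0029], 0.7)]
wrist 325.19226210127806 273.2868653535722 213.65137320591765 [0.14365161 0.51200369 0.37403177] [0.12230415 0.82878712 0.54016926 0.07981713] 3
brick []
bed []
winder_grip []
pad []
tray_in []
round_cake []
half_brick []
jar []
amber_bottle []
mortar []
weight [([0.3409, 0.3053, 0.0021], 0.81)]
```

View pics/scene0.png

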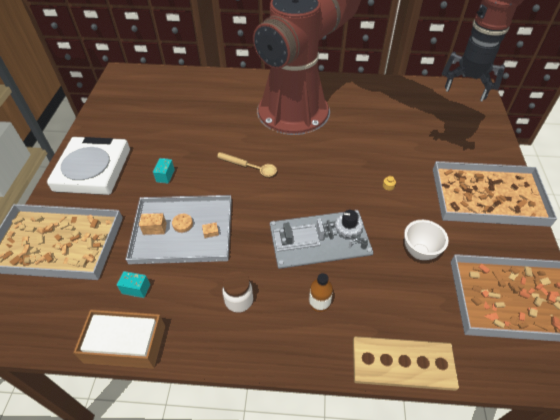

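View pics/top0.png

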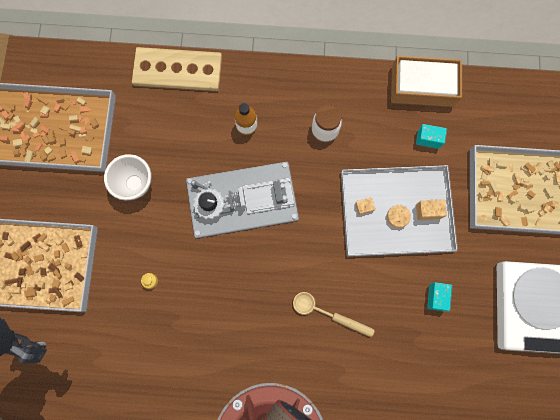

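```bash
python3 - <<'E'
import cv2
t=cv2.imread("pics/top0.png"); s=cv2.imread("pics/scene0.png")
import numpy as np
a=cv2.resize(t[270:420,330:530] if 0 else t[280:420,330:530],None,fx=4,fy=4) if 0 else None
E
nproc
```

```text
4
```

```bash
cat > h.py <<'E'
import numpy as np, cv2
from scipy.spatial.transform import Rotation as R
from scipy.optimize import minimize
def proj(p,X):
    q=p["orientation"]; M=R.from_quat([q[1],q[2],q[3],q[0]]).as_matrix()
    c=(np.atleast_2d(X)-p["origin"])@M
    return np.c_[p["fx"]*c[:,0]/c[:,2]+p["cx"],p["fy"]*c[:,1]/c[:,2]+p["cy"]]
def unproj(p,uv,z):
    q=p["orientation"]; M=R.from_quat([q[1],q[2],q[3],q[0]]).as_matrix()
    uv=np.atleast_2d(uv); d=np.c_[(uv[:,0]-p["cx"])/p["fx"],(uv[:,1]-p["cy"])/p["fy"],np.ones(len(uv))]@M.T
    return p["origin"]+d*((z-p["origin"][2])/d[:,2])[:,None]
def box(x,y,yaw,L,W,z0,z1):
    c,s=np.cos(yaw),np.sin(yaw)
    return np.array([[x+c*a-s*b,y+s*a+c*b,z] for a in(-L/2,L/2) for b in(-W/2,W/2) for z in(z0,z1)])
def fit(views,L,W,z0,z1,x0):
    K=4
    def cost(v):
        e=0
        for p,m in views:
            h=cv2.convexHull((proj(p,box(*v,L,W,z0,z1))*K*16).astype(np.float32)).astype(np.int32)
            im=np.zeros((420*K,560*K),np.uint8); cv2.fillConvexPoly(im,h,1,shift=4)
            mm=cv2.resize(m.astype(np.uint8),None,fx=K,fy=K,interpolation=cv2.INTER_NEAREST)
            e+=1-(im&mm).sum()/max(1,(im|mm).sum())
        return e
    best=None
    for yw in x0[2]:
        r=minimize(cost,[x0[0],x0[1],yw],method="Nelder-Mead",options=dict(initial_simplex=[[x0[0],x0[1],yw],[x0[0]+.005,x0[1],yw],[x0[0],x0[1]+.005,yw],[x0[0],x0[1],yw+.15]],xatol=1e-4,fatol=1e-4,maxiter=90))
        if best is None or r.fun<best.fun: best=r
    return best.x,best.fun
E
python3 - <<'E'
from cell import manip
from h import *
V=[];P=[]
for n in("scene","top"):
    p=manip.camera(n)
    X=np.array([0.553,-0.346,0.02]); u=proj(p,X)[0]
    ms=[(d["pixels"],d["confidence"]) for d in manip.trace(p,"brick")]
    m=[a for a,c in ms if a[int(u[1])-4:int(u[1])+5,int(u[0])-4:int(u[0])+5].any()]
    print(n,u,[(a.sum(),round(c,2),np.argwhere(a).mean(0)) for a,c in ms])
    if m: V.append((p,m[0]))
    P.append((p,u))
    for q in manip.trace(p,"press")[:1]:
        r=cv2.minAreaRect(np.argwhere(q["pixels"])[:,::-1].astype(np.float32)); print("press",q["confidence"],r)
        c=cv2.boxPoints(r); print(unproj(p,c,0.012).round(4))
for vs in (V,V[:1],V[1:]):
    b,f=fit(vs,.06,.04,.003,.048,(0.553,-0.346,[0,.8,1.57,-.8])); print("brick",b,f)
ims=[]
for (p,u),cen in zip(P,[(320,238),(243,200)]):
    im=p["pixels"]
    for c,w in ((u,40),(cen,60)):
        x,y=int(c[0]),int(c[1]); ims.append(cv2.resize(im[y-w*3//4:y+w*3//4,x-w:x+w],(400,300),interpolation=cv2.INTER_CUBIC))
cv2.imwrite("pics/crop1.png",np.vstack([np.hstack(ims[:2]),np.hstack(ims[2:])]))
E
```

```text
scene [153.13511526 225.17482045] [(np.int64(521), 0.97, array([223.96161228, 152.23224568])), (np.int64(572), 0.7, array([284.37937063, 133.1958042 ])), (np.int64(392), 0.59, array([170.73469388, 163.43112245]))]
top [429.01608689 209.5739485 ] [(np.int64(604), 0.9, array([296.09768212, 439.24337748])), (np.int64(605), 0.79, array([135.54876033, 430.9768595 ])), (np.int64(556), 0.75, array([209.29136691, 430.60791367]))]
press 0.84 ((241.09463500976562, 198.93777465820312), (60.995670318603516, 106.09070587158203), 80.29335021972656)
[[ 5.924e-01  2.518e-01  1.200e-02]
 [ 6.555e-01 -2.000e-04  1.200e-02]
 [ 5.072e-01 -3.460e-02  1.200e-02]
 [ 4.466e-01  2.119e-01  1.200e-02]]
brick [ 0.55193772 -0.34729048  1.71814087] 0.2065256206175401
brick [ 0.55500015 -0.34442356  1.69514256] 0.08087504143188595
brick [ 0.5517693  -0.34882567  1.68988251] 0.07398145253725119
```

View pics/crop1.png

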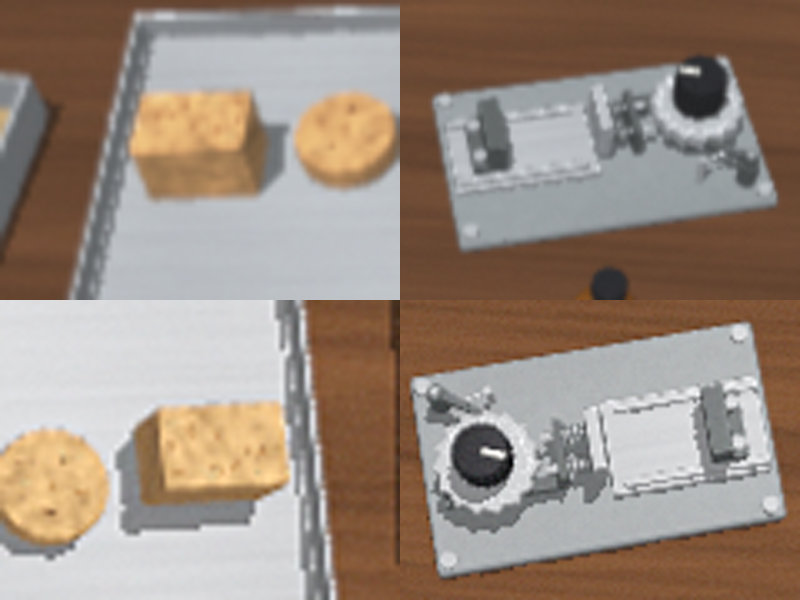

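```bash
cat >> h.py <<'E'
def tool(s):
    q=s["orientation"]; return R.from_quat([q[1],q[2],q[3],q[0]]).as_matrix()
def plan(s,tcp,yaw_y,verbose=True):
    """world TCP target, desired yaw of the tool's y axis (mod pi) -> normalised shift, turn"""
    M=tool(s); d=M.T@(np.array(tcp)-s["tool_pos"])
    cur=np.arctan2(M[1,1],M[0,1])
    dy=(yaw_y-cur+np.pi/2)%np.pi-np.pi/2   # world yaw change ccw
    # turn about tool x (down): positive = clockwise from above
    print("yaw_y",round(cur,4),"tilt",M[:,0].round(4),"shift",(d/0.3).round(4),"turn",round(-dy/np.pi,4),"alt",round((-dy-np.sign(-dy)*np.pi)/np.pi,4),"j6",round(s["joint_pos"][5],3))
E
python3 - <<'E'
from cell import manip
from h import *
s=manip.read_state()
print(tool(s).round(3))
plan(s,(0.5,0.1,0.32),0.26)
plan(s,(0.553,-0.346,0.25),0.13)
E
```

```text
[[ 0.     0.403  0.915]
 [ 0.     0.915 -0.403]
 [-1.     0.     0.   ]]
yaw_y 1.156 tilt [ 0.  0. -1.] shift [-0.0536 -0.7733  1.391 ] turn 0.2852 alt -0.7148 j6 1.431
yaw_y 1.156 tilt [ 0.  0. -1.] shift [ 0.1797 -2.0627  2.1518] turn 0.3266 alt -0.6734 j6 1.431
```

Call:
{"api": "play_rows", "payload": {"steps": [[-1,-0.02,-0.38,0.69,0.19],[-1,-0.02,-0.38,0.69,0.19],[-1,-0.02,-0.38,0.69,0.19],[-1,-0.02,-0.38,0.69,0.19],[-1,-0.02,-0.38,0.69,0.19]]}}

```text
t: 2.52
tool_pos: [0.3387, 0.3135, 0.3094]
orientation: [0.618, 0.345, 0.617, -0.344]
contact_force: [0.2, 0.3, -0.0]
gripper_width: 0.999
```

```bash
python3 - <<'E'
from cell import manip
from h import *
s=manip.read_state()
print(s["t"],s["tool_pos"],s["joint_pos"])
plan(s,(0.46,0.1,0.32),0.26)
E
```

```text
2.5167 [0.33872874 0.31345002 0.30939321] [ 5.88039245e-01  1.66489719e-01 -3.01378617e-01  1.10242361e+00
 -1.35741472e-05  1.60561030e+00]
yaw_y 0.5532 tilt [ 4.e-04  3.e-04 -1.e+00] shift [-0.0354 -0.0299  0.8178] turn 0.0933 alt -0.9067 j6 1.606
```

Call:
{"api": "play_rows", "payload": {"steps": [[-1,-0.03,-0.03,0.82,0.09],[-1,-0.03,-0.03,0.82,0.09],[-1,-0.03,-0.03,0.82,0.09],[-1,-0.03,-0.03,0.82,0.09],[-1,-0.03,-0.03,0.82,0.09]]}}

```text
t: 2.93
tool_pos: [0.4414, 0.1319, 0.3172]
orientation: [0.563, 0.428, 0.563, -0.428]
contact_force: [1.4, 0.1, 0.3]
gripper_width: 0.999
```

```bash
python3 - <<'E'
from cell import manip
from h import *
s=manip.read_state()
print(s["tool_pos"])
p=manip.camera("wrist"); cv2.imwrite("pics/w1.png",p["pixels"]); np.save("w1.npy",p,allow_pickle=True)
print(p["origin"],p["orientation"],p["fx"],p["fy"])
for o in("bed","winder_grip","pad"): print(o,[(np.round(d["centre"],4),round(d["confidence"],2)) for d in manip.tip_of(p,o)][:2])
plan(s,(0.553,-0.346,0.25),0.13)
E
```

```text
[0.4413837  0.13192055 0.3172434 ]
[0.42137926 0.20495112 0.38738995] [0.144897   0.98028869 0.13286618 0.01963448] 325.19226210127806 325.19226210127806
bed [(array([0.5592, 0.0648, 0.0237]), 0.84)]
winder_grip [(array([0.5304, 0.1758, 0.0671]), 0.84)]
pad [(array([0.5511, 0.1002, 0.0023]), 0.85)]
yaw_y 0.2702 tilt [ 1.1e-03  4.0e-04 -1.0e+00] shift [ 0.2239 -0.0669  1.6346] turn 0.0446 alt -0.9554 j6 1.432
```

View pics/w1.png

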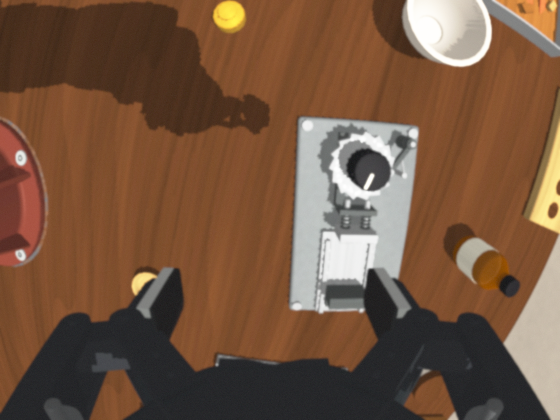

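Call:
{"api": "play_rows", "payload": {"steps": [[-1,0.05,-0.03,0.75,0.03],[-1,0.05,-0.03,0.75,0.03],[-1,0.05,-0.03,0.75,0.03],[-1,0.05,-0.03,0.75,0.03],[-1,0.05,-0.03,0.75,0.03]]}}

```text
t: 3.55
tool_pos: [0.4877, -0.0687, 0.303]
orientation: [0.542, 0.454, 0.542, -0.454]
contact_force: [1.6, 0.1, 0.7]
gripper_width: 0.994
```

```bash
python3 - <<'E'
from cell import manip
from h import *
s=manip.read_state()
plan(s,(0.54,-0.30,0.25),0.13)
E
```

```text
yaw_y 0.176 tilt [ 5.e-04  8.e-04 -1.e+00] shift [0.1763 0.0364 0.7897] turn 0.0146 alt -0.9854 j6 1.106
```

Call:
{"api": "play_rows", "payload": {"steps": [[-1,0.15,0.035,0.79,0.0146],[-1,0.15,0.035,0.79,0.0146],[-1,0.15,0.035,0.79,0.0146],[-1,0.15,0.035,0.79,0.0146],[-1,0.15,0.035,0.79,0.0146]]}}

```text
t: 3.97
tool_pos: [0.5331, -0.2684, 0.2637]
orientation: [0.532, 0.466, 0.532, -0.465]
contact_force: [0.4, 1.0, 0.2]
gripper_width: 0.999
```

```bash
cat >> h.py <<'E'
def projw(p,X):
    q=p["orientation"]; M=R.from_quat([q[1],q[2],q[3],q[0]]).as_matrix()
    c=(np.atleast_2d(X)-p["origin"])@M
    r=np.hypot(c[:,0],c[:,1]); th=np.arctan2(r,c[:,2]); k=p["fx"]*th/r
    return np.c_[k*c[:,0]+p["cx"],k*c[:,1]+p["cy"]]
def unprojw(p,uv,z):
    q=p["orientation"]; M=R.from_quat([q[1],q[2],q[3],q[0]]).as_matrix()
    uv=np.atleast_2d(uv).astype(float); d=uv-[p["cx"],p["cy"]]; r=np.hypot(*d.T)+1e-9; th=r/p["fx"]
    d=np.c_[d*(np.sin(th)/r)[:,None],np.cos(th)]@M.T
    return p["origin"]+d*((z-p["origin"][2])/d[:,2])[:,None]
E
python3 - <<'E'
from cell import manip
from h import *
s=manip.read_state()
print(s["tool_pos"])
p=manip.camera("wrist"); np.save("w2.npy",p,allow_pickle=True)
im=p["pixels"].copy()
print([(np.round(d["centre"],4),round(d["confidence"],2)) for d in manip.tip_of(p,"brick")][:3])
for (x,y,yw),c in (((.5533,-.3466,1.70),(0,255,0)),):
    for q in projw(p,box(x,y,yw,.06,.04,.003,.048)): cv2.circle(im,tuple(int(v) for v in q),2,c,-1)
cv2.imwrite("pics/w2.png",im)
plan(s,(0.5533,-0.3466,0.15),0.13)
E
```

```text
[ 0.53310562 -0.26840771  0.26368235]
[(array([ 0.7387, -0.3473,  0.001 ]), 0.95), (array([ 0.3499, -0.3689,  0.0005]), 0.93), (array([ 0.5522, -0.3529,  0.0036]), 0.89)]
yaw_y 0.1324 tilt [ 5.0e-04  1.3e-03 -1.0e+00] shift [0.3786 0.0321 0.2677] turn 0.0008 alt -0.9992 j6 0.849
```

View pics/w2.png

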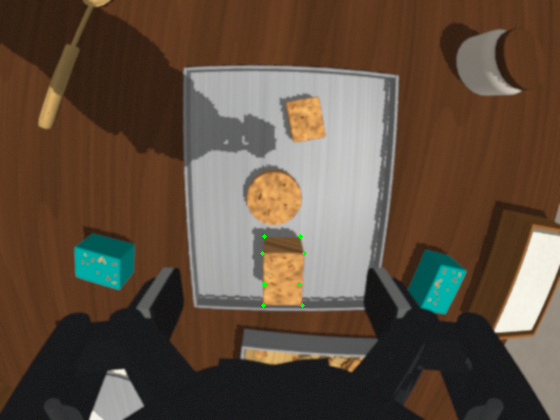

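Call:
{"api": "play_rows", "payload": {"steps": [[-1,0.15,0.032,0.268,0.0],[-1,0.3,0.032,0.268,0.0],[-1,0.378,0.032,0.268,0.0],[-1,0.378,0.032,0.268,0.0],[-1,0.378,0.032,0.268,0.0]]}}

```text
t: 4.48
tool_pos: [0.5515, -0.3478, 0.1431]
orientation: [0.528, 0.467, 0.534, -0.467]
contact_force: [-0.9, 0.5, -1.0]
gripper_width: 1.001
```

```bash
python3 - <<'E'
from cell import manip
from h import *
s=manip.read_state()
print(s["tool_pos"])
p=manip.camera("wrist"); im=p["pixels"].copy()
cv2.imwrite("pics/w3.png",im)
plan(s,(0.5533,-0.3466,0.086),0.13)
E
```

```text
[ 0.55152809 -0.34780934  0.14310386]
yaw_y 0.1287 tilt [-0.007   0.0055 -1.    ] shift [ 0.1903  0.0076 -0.002 ] turn -0.0004 alt 0.9996 j6 0.767
```

View pics/w3.png

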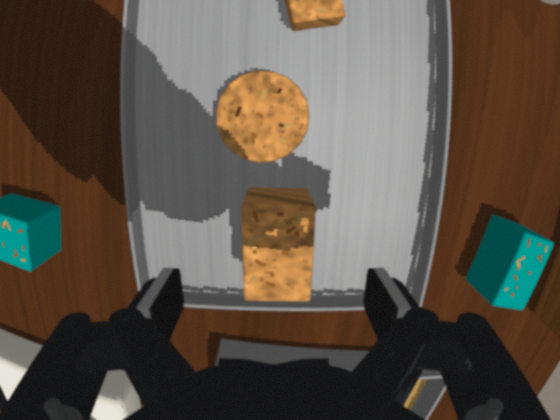

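Call:
{"api": "play_rows", "payload": {"steps": [[-1,0.08,0.007,-0.002,0],[-1,0.15,0.007,-0.002,0],[-1,0.19,0.007,-0.002,0],[-1,0.19,0.007,-0.002,0],[-1,0.19,0.007,-0.002,0]]}}

```text
t: 4.95
tool_pos: [0.5547, -0.3458, 0.0906]
orientation: [0.53, 0.466, 0.533, -0.466]
contact_force: [0.2, 0.3, 0.6]
gripper_width: 1.0
```

```bash
python3 - <<'E'
from cell import manip
from h import *
s=manip.read_state()
print(s["tool_pos"],s["contact_force"])
plan(s,(0.5533,-0.3466,0.086),0.13)
E
```

```text
[ 0.55469186 -0.34580908  0.09060379] [0.17665135 0.28282521 0.63831723]
yaw_y 0.1302 tilt [-0.0041  0.0037 -1.    ] shift [ 0.0154 -0.0049  0.0021] turn 0.0001 alt -0.9999 j6 0.771
```

Call:
{"api": "play_rows", "payload": {"steps": [[-1,0.015,-0.004,0.002,0],[1,0.015,-0.004,0.002,0],[1,0.015,-0.004,0.002,0],[1,0.015,-0.004,0.002,0],[1,0.015,-0.004,0.002,0]]}}

```text
t: 5.37
tool_pos: [0.5538, -0.3468, 0.0868]
orientation: [0.53, 0.467, 0.533, -0.466]
contact_force: [-5.3, 4.8, 43.4]
gripper_width: 0.461
```

Call:
{"api": "play_rows", "payload": {"steps": [[1,0,0,0,0],[1,0,0,0,0],[1,0,0,0,0],[1,0,0,0,0],[1,0,0,0,0]]}}

```text
t: 5.78
tool_pos: [0.5538, -0.3469, 0.0869]
orientation: [0.53, 0.466, 0.533, -0.466]
contact_force: [-0.9, -0.4, 2.7]
gripper_width: 0.458
```

```bash
python3 - <<'E'
from cell import manip
from h import *
s=manip.read_state()
print(s["tool_pos"],s["contact_force"],s["gripper_width"])
plan(s,(0.5533,-0.3466,0.086),0.13)
E
```

```text
[ 0.55375685 -0.34690603  0.08689076] [-0.88589131 -0.40403027  2.70014274] 0.4577006004881745
yaw_y 0.13 tilt [-0.0034  0.003  -1.    ] shift [ 0.003  -0.0014 -0.0012] turn -0.0 alt 1.0 j6 0.769
```

Call:
{"api": "play_rows", "payload": {"steps": [[1,-0.1,0,0,0],[1,-0.23,0,0,0],[1,-0.37,0,0,0],[1,-0.5,0,0,0],[1,-0.5,0,0,0]]}}

```text
t: 6.2
tool_pos: [0.5568, -0.3493, 0.2452]
orientation: [0.534, 0.467, 0.529, -0.466]
contact_force: [0.9, -0.5, 0.3]
gripper_width: 0.462
```

```bash
python3 - <<'E'
from cell import manip
from h import *
s=manip.read_state()
print(s["tool_pos"],s["contact_force"],s["gripper_width"])
p=manip.camera("wrist"); cv2.imwrite("pics/w4.png",p["pixels"])
# press analysis from stored views
p=np.load("w1.npy",allow_pickle=True).item(); np.save("w1.npy",p)
im=p["pixels"][105:320,275:435]; cv2.imwrite("pics/w1c.png",cv2.resize(im,None,fx=2.75,fy=2.75,interpolation=cv2.INTER_CUBIC))
plan(s,(0.555,0.06,0.25),0.26)
E
```

```text
[ 0.55682749 -0.34929021  0.24524444] [ 0.8993527  -0.52801824  0.33270752] 0.46176073606366175
yaw_y 0.1301 tilt [ 0.0058 -0.0042 -1.    ] shift [-0.0217  0.171  -1.3535] turn -0.0414 alt 0.9586 j6 0.769
```

View pics/w4.png

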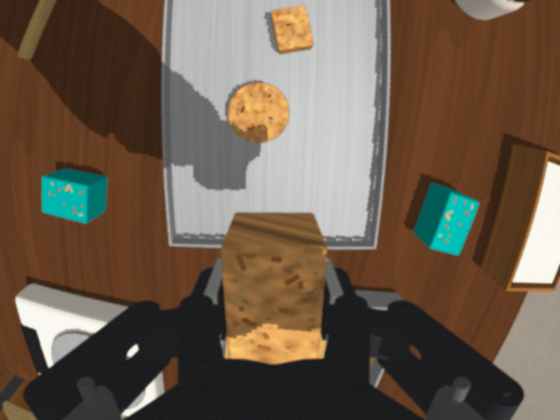

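View pics/w1c.png

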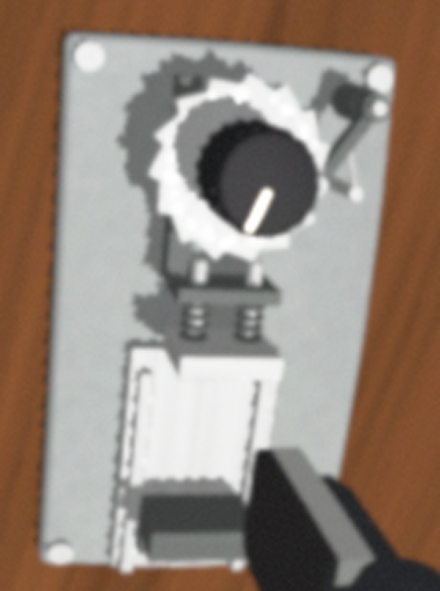

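```bash
python3 - <<'E'
from h import *
p=np.load("w1.npy",allow_pickle=True).item()
f=lambda c:np.array(c)/2.75+[275,105]
def ang(a,b,z):
    A=unprojw(p,[f(a),f(b)],z); d=A[1]-A[0]; print(A[:,:2].round(4),"yaw",np.arctan2(d[1],d[0]).round(4),"len",np.linalg.norm(d).round(4))
print("knob top",unprojw(p,f((268,185)),.084))
ang((64,36),(42,562),.012)      # base left edge
ang((395,62),(343,475),.012)  # right edge
ang((64,36),(395,62),.012)  # top edge
ang((131,347),(118,560),.025)   # rail outer left
ang((260,380),(250,455),.025)
ang((181,375),(283,375),.06) # pad top front edge
ang((142,497),(243,497),.056) # stop top back->front? 
ang((150,533),(245,533),.056)
cen=unprojw(p,f((268,185)),.084)[0][:2]
# overlay
im=cv2.imread("pics/w1c.png")
def draw(X0,yaw,s,col):
    c,sn=np.cos(yaw),np.sin(yaw)
    def W(pts): 
        pts=np.array(pts,float); return np.c_[X0[0]+c*pts[:,0]-sn*pts[:,1],X0[1]+sn*pts[:,0]+c*pts[:,1],pts[:,2]]
    def L(pts,col):
        t=np.linspace(0,1,30)[:,None]; pts=np.array(pts,float)
        q=np.vstack([pts[i]*(1-t)+pts[i+1]*t for i in range(len(pts)-1)])
        uv=((projw(p,W(q))-[275,105])*2.75).astype(np.int32); cv2.polylines(im,[uv],False,col,1)
    for y in(-.025,.025): L([(-.04,y,.025),(.06,y,.025)],(0,0,255))
    L([(s,-.025,.056),(s,.025,.056)],(255,0,0)); L([(s,-.025,.02),(s,.025,.02)],(255,0,255))
    for pd in(-.04,-.036): L([(pd,-.022,.06),(pd,.022,.06)],(0,255,0))
    a=np.linspace(0,6.28,60); L(np.c_[-.12+.02*np.cos(a),.02*np.sin(a),0*a+.084],(0,255,255))
    L(np.c_[-.12+.038*np.cos(a),.038*np.sin(a),0*a+.046],(0,255,255))
draw((.5592,.0638),-1.315,.035,0)
cv2.imwrite("pics/w1d.png",im)
E
```

```text
knob top [[0.52758702 0.18278622 0.084     ]]
[[ 0.4487  0.2129]
 [ 0.5104 -0.0301]] yaw -1.3222 len 0.2507
[[0.5933 0.2486]
 [0.6438 0.0531]] yaw -1.3179 len 0.2019
[[0.4487 0.2129]
 [0.5933 0.2486]] yaw 0.2422 len 0.1489
[[ 0.5131  0.094 ]
 [ 0.5427 -0.0119]] yaw -1.2984 len 0.1099
[[0.5756 0.0943]
 [0.585  0.0577]] yaw -1.3182 len 0.0378
[[0.5277 0.0987]
 [0.5696 0.1095]] yaw 0.2535 len 0.0432
[[0.5319 0.0399]
 [0.5758 0.0503]] yaw 0.2324 len 0.0451
[[0.5415 0.0235]
 [0.5839 0.0332]] yaw 0.2236 len 0.0435
```

View pics/w1d.png

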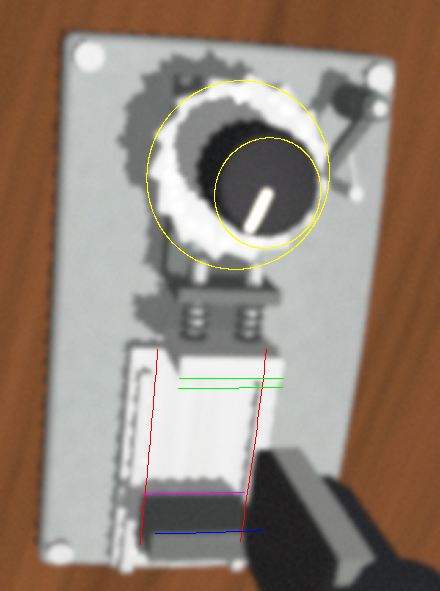

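```bash
cat >> h.py <<'E'
def overlay(p,pf,X0,yaw,s,box4,sc,pads=(-.04,-.036)):
    x0,y0,x1,y1=box4
    im=cv2.resize(p["pixels"][y0:y1,x0:x1],None,fx=sc,fy=sc,interpolation=cv2.INTER_CUBIC)
    c,sn=np.cos(yaw),np.sin(yaw)
    def L(pts,col):
        t=np.linspace(0,1,30)[:,None]; pts=np.array(pts,float)
        q=np.vstack([pts[i]*(1-t)+pts[i+1]*t for i in range(len(pts)-1)])
        W=np.c_[X0[0]+c*q[:,0]-sn*q[:,1],X0[1]+sn*q[:,0]+c*q[:,1],q[:,2]]
        uv=((pf(p,W)+0.5-[x0,y0])*sc).astype(np.int32); cv2.polylines(im,[uv],False,col,1)
    for y in(-.025,.025): L([(-.04,y,.025),(.06,y,.025)],(0,0,255))
    L([(s,-.025,.02),(s,-.025,.056),(s,.025,.056),(s,.025,.02)],(255,0,0))
    for pd,col in zip(pads,((0,255,0),(255,255,0))): L([(pd,-.022,.022),(pd,-.022,.06),(pd,.022,.06),(pd,.022,.022)],col)
    a=np.linspace(0,6.29,60); L(np.c_[-.12+.02*np.cos(a),.02*np.sin(a),0*a+.084],(0,255,255))
    L(np.c_[-.12+.02*np.cos(a),.02*np.sin(a),0*a+.048],(0,160,160))
    return im
E
python3 - <<'E'
from cell import manip
from h import *
a=manip.camera("scene"); b=manip.camera("top"); np.save("s1.npy",a,allow_pickle=True); np.save("t1.npy",b,allow_pickle=True)
X0,yaw=(.558,.0655),-1.322
i=overlay(a,proj,X0,yaw,.035,(262,196,380,272),6.5); j=overlay(b,proj,X0,yaw,.035,(180,155,305,245),6)
cv2.imwrite("pics/os.png",i); cv2.imwrite("pics/ot.png",j)
E
```

```text
(no output)
```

View pics/os.png

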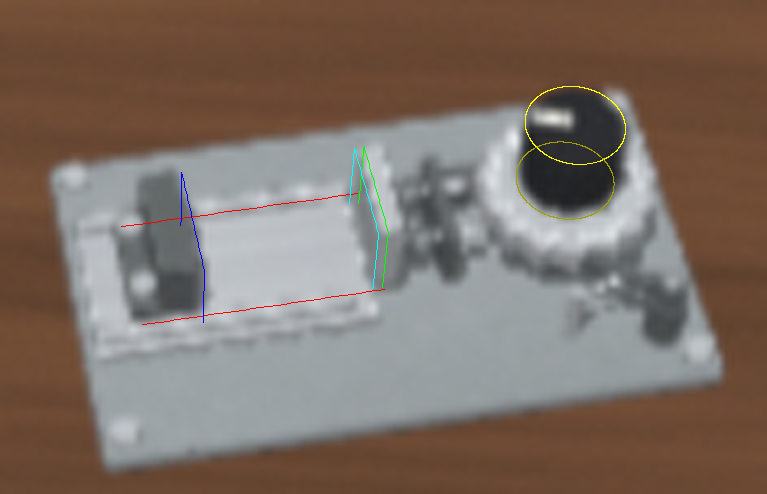

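View pics/ot.png

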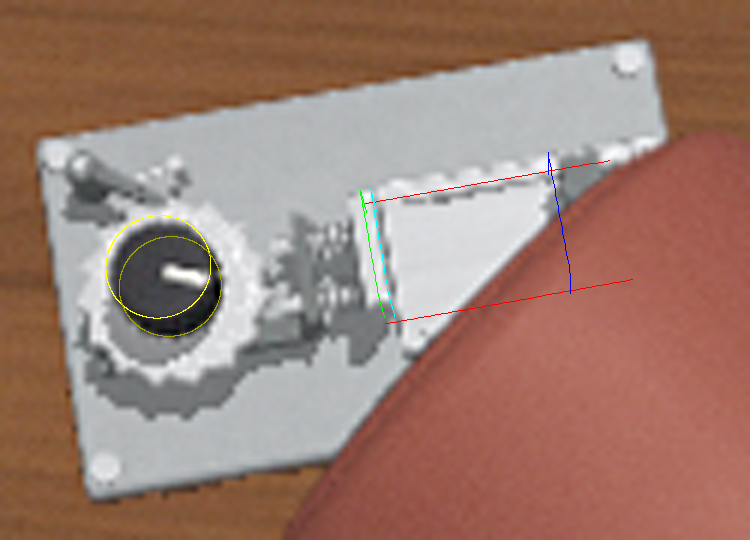

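```bash
python3 - <<'E'
from cell import manip
from h import *
plan(manip.read_state(),(0.583,-0.035,0.25),0.249)
E
```

```text
yaw_y 0.1299 tilt [-0.0036  0.0032 -1.    ] shift [-0.0424  0.2302 -1.0196] turn -0.0379 alt 0.9621 j6 0.769
```

Call:
{"api": "play_rows", "payload": {"steps": [[1,-0.04,0.06,-0.25,-0.01],[1,-0.04,0.12,-0.5,-0.02],[1,-0.04,0.17,-0.75,-0.038],[1,-0.04,0.23,-1.0,-0.038],[1,-0.04,0.23,-1.0,-0.038]]}}

```text
t: 6.77
tool_pos: [0.573, -0.1384, 0.2453]
orientation: [0.555, 0.434, 0.561, -0.434]
contact_force: [2.0, 0.2, -0.8]
gripper_width: 0.461
```

Call:
{"api": "play_rows", "payload": {"steps": [[1,0,0.05,-0.25,0],[1,0,0.066,-0.32,0],[1,0,0.066,-0.32,0],[1,0,0.066,-0.32,0],[1,0,0.066,-0.32,0]]}}

```text
t: 7.18
tool_pos: [0.5676, -0.0393, 0.244]
orientation: [0.555, 0.433, 0.563, -0.434]
contact_force: [-0.2, 0.2, -1.6]
gripper_width: 0.464
```

```bash
python3 - <<'E'
from cell import manip
from h import *
s=manip.read_state(); print(s["tool_pos"],abs(s["qvel"]).max()); plan(s,(0.583,-0.035,0.25),0.249)
p=manip.camera("wrist"); np.save("w5.npy",p,allow_pickle=True); cv2.imwrite("pics/w5.png",p["pixels"])
E
```

```text
[ 0.5675582  -0.03933152  0.24395172] 0.04175010831121581
yaw_y 0.2514 tilt [-0.0105  0.0051 -0.9999] shift [-0.0206  0.0533 -0.0013] turn 0.0008 alt -0.9992 j6 1.12
```

View pics/w5.png

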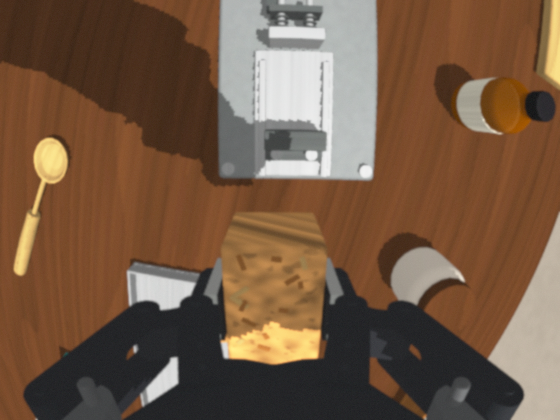

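```bash
python3 - <<'E'
from h import *
p=np.load("w5.npy",allow_pickle=True).item()
cv2.imwrite("pics/ow.png",overlay(p,projw,(.559,.065),-1.322,.035,(210,0,385,190),3.15))
c=p["pixels"][0:190,210:385]; cv2.imwrite("pics/ow0.png",cv2.resize(c,None,fx=3.15,fy=3.15,interpolation=cv2.INTER_CUBIC))
E
```

```text
(no output)
```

View pics/ow.png

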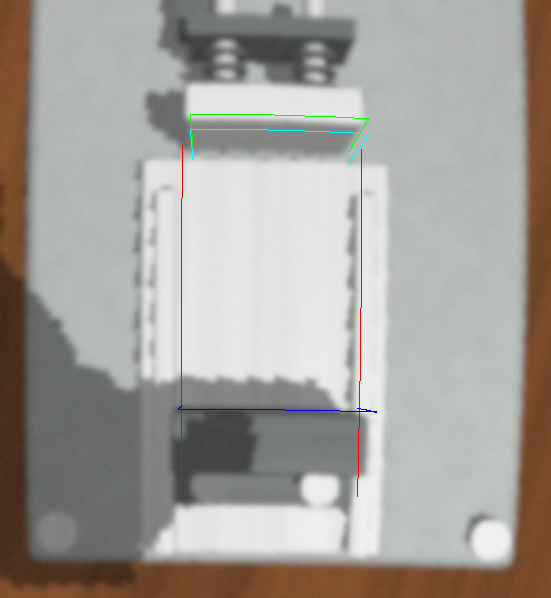

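View pics/ow0.png

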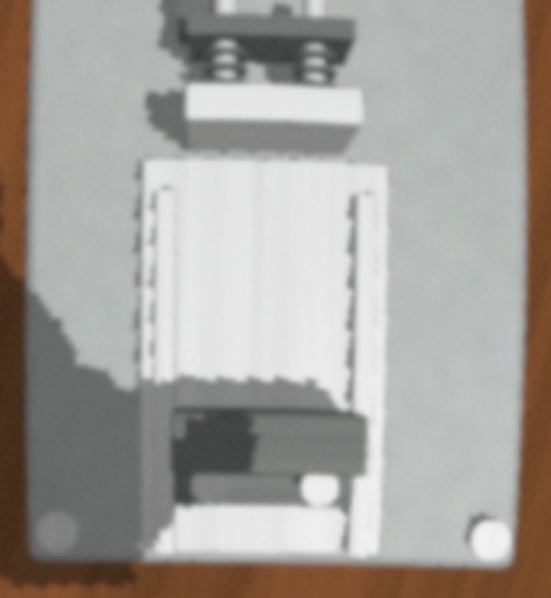

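```bash
python3 - <<'E'
from h import *
from cell import manip
p=np.load("w5.npy",allow_pickle=True).item(); s=manip.read_state()
M=tool(s)
for du in (.0839,.0819):
  for dz in(-.004,0,.004):
    # end facing camera: camera is toward -z tool
    pts=[(du,y,-.03+dz) for y in(-.02,.02)]+[(du-.045,y,-.03+dz) for y in(-.02,.02)]
    print(du,dz,projw(p,s["tool_pos"]+np.array(pts)@M.T).round(1).tolist())
c=p["pixels"][200:370,205:345]; cv2.imwrite("pics/bk.png",cv2.resize(c,None,fx=3.5,fy=3.5,interpolation=cv2.INTER_CUBIC))
f=lambda c:np.array(c)/3.15+[210,0]-.5
A=unprojw(p,[f((190,119)),f((358,121))],.06); B=unprojw(p,[f((175,409)),f((365,411))],.056)
d=np.array([np.cos(-1.322),np.sin(-1.322)]); print(A[:,:2],B[:,:2],"gap",B[:,:2].mean(0)@d-A[:,:2].mean(0)@d-.06)
C=unprojw(p,[f((177,250)),f((355,250))],.025); print("rails",C[:,:2],np.linalg.norm(C[1]-C[0]))
n=np.array([-d[1],d[0]]); print("lateral: pad",A[:,:2].mean(0)@n,"stop",B[:,:2].mean(0)@n,"rails",C[:,:2].mean(0)@n,"bed",np.array([.559,.065])@n, "along pad",A[:,:2].mean(0)@d,"bed",np.array([.559,.065])@d)
E
```

```text
0.0839 -0.004 [[232.9, 206.6], [314.0, 206.7], [218.1, 240.0], [328.4, 240.1]]
0.0839 0 [[233.2, 214.4], [313.7, 214.5], [218.7, 250.1], [327.8, 250.2]]
0.0839 0.004 [[233.4, 222.0], [313.4, 222.1], [219.4, 260.0], [327.1, 260.1]]
0.0819 -0.004 [[232.4, 207.7], [314.5, 207.8], [217.2, 242.0], [329.3, 242.2]]
0.0819 0 [[232.7, 215.6], [314.2, 215.7], [217.9, 252.3], [328.6, 252.4]]
0.0819 0.004 [[233.0, 223.3], [313.8, 223.4], [218.5, 262.3], [327.9, 262.4]]
[[0.528049   0.0970922 ]
 [0.56797182 0.10777923]] [[0.54259851 0.02476816]
 [0.5888362  0.0366716 ]] gap 0.013867783802427869
rails [[0.53114296 0.0676219 ]
 [0.57895716 0.08070162]] 0.04957092661025195
lateral: pad 0.5563604180905921 stop 0.5558630270886022 rails 0.5562212034393818 bed 0.5577935571285095 along pad 0.035659058752786875 bed 0.0746481588917248
```

View pics/bk.png

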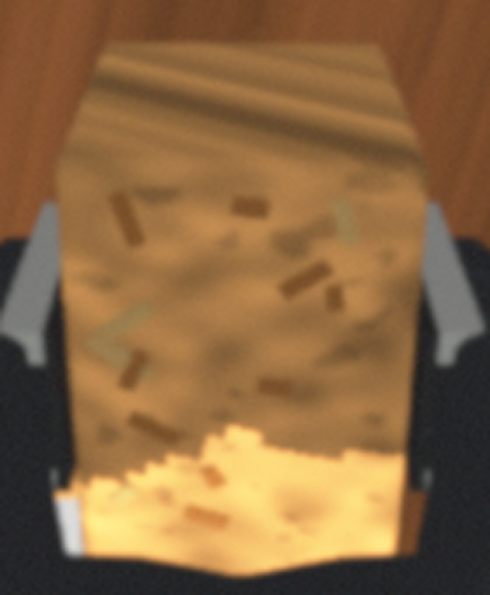

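```bash
python3 - <<'E'
from cell import manip
from h import *
s=manip.read_state(); print(s["tool_pos"],s["contact_force"])
d=np.array([np.cos(-1.322),np.sin(-1.322)]);n=np.array([-d[1],d[0]])
t=.0736*d+.5562*n; print(t)
plan(s,(t[0],t[1],.18),0.249)
E
```

```text
[ 0.56783595 -0.04040406  0.2442675 ] [-0.0800819  -0.39968853 -0.43415394]
[0.55719741 0.06562349]
yaw_y 0.2499 tilt [-0.0099  0.0048 -0.9999] shift [ 0.2163  0.0548 -0.3497] turn 0.0003 alt -0.9997 j6 1.12
```

Call:
{"api": "play_rows", "payload": {"steps": [[1,0.06,0.03,-0.12,0],[1,0.1,0.055,-0.24,0],[1,0.15,0.055,-0.35,0],[1,0.216,0.055,-0.35,0],[1,0.216,0.055,-0.35,0]]}}

```text
t: 7.65
tool_pos: [0.5549, 0.0659, 0.1762]
orientation: [0.553, 0.431, 0.564, -0.436]
contact_force: [-1.7, -0.5, -1.1]
gripper_width: 0.457
```

Call:
{"api": "play_rows", "payload": {"steps": [[1,0,0,0,0],[1,0,0,0,0],[1,0,0,0,0],[1,0,0,0,0],[1,0,0,0,0]]}}

```text
t: 8.07
tool_pos: [0.5555, 0.0651, 0.1769]
orientation: [0.553, 0.432, 0.563, -0.436]
contact_force: [-0.5, -0.5, -0.4]
gripper_width: 0.46
```

```bash
python3 - <<'E'
from cell import manip
from h import *
s=manip.read_state(); print(s["tool_pos"],s["contact_force"])
plan(s,(.5572,.0656,.110),0.249)
p=manip.camera("wrist"); cv2.imwrite("pics/w6.png",p["pixels"])
p=manip.camera("scene"); cv2.imwrite("pics/s6.png",cv2.resize(p["pixels"][150:300,230:400],None,fx=4,fy=4,interpolation=cv2.INTER_CUBIC))
E
```

```text
[0.55548597 0.06513446 0.1769217 ] [-0.51025256 -0.52837399 -0.37774348]
yaw_y 0.2496 tilt [-0.015   0.0046 -0.9999] shift [0.223  0.0089 0.0017] turn 0.0002 alt -0.9998 j6 1.305
```

View pics/w6.png

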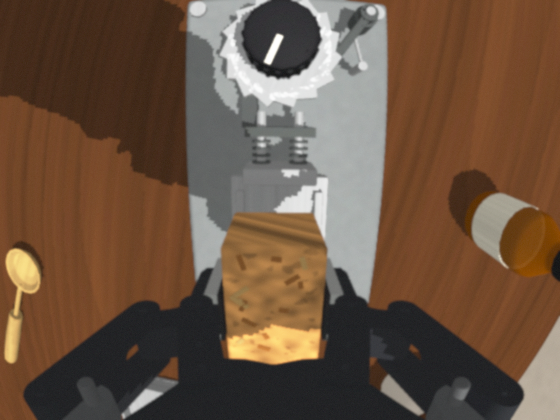

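View pics/s6.png

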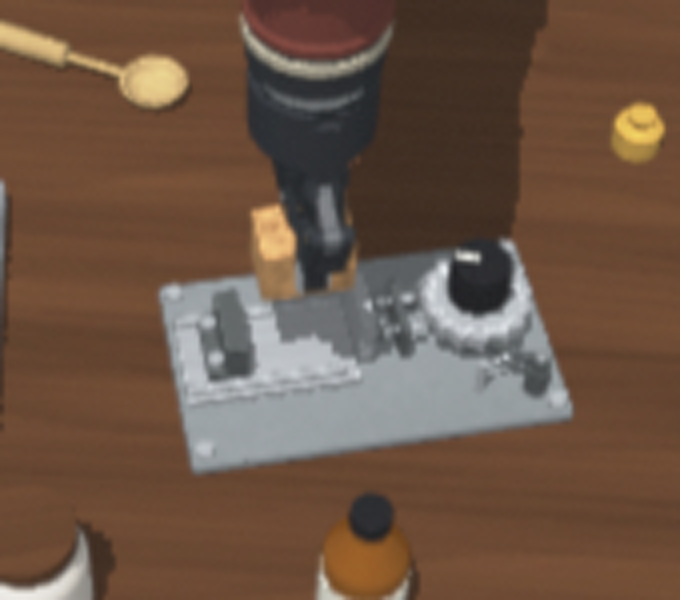

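```bash
python3 - <<'E'
from cell import manip
from h import *
s=manip.read_state()
plan(s,(.5580,.0654,.125),0.249)
E
```

```text
yaw_y 0.2501 tilt [-0.0154  0.0047 -0.9999] shift [0.1721 0.0113 0.004 ] turn 0.0004 alt -0.9996 j6 1.305
```

Call:
{"api": "play_rows", "payload": {"steps": [[1,0.06,0.012,0.003,0],[1,0.12,0.012,0.003,0],[1,0.172,0.012,0.003,0],[1,0.172,0.012,0.003,0],[1,0.172,0.012,0.003,0]]}}

```text
t: 8.58
tool_pos: [0.5578, 0.0657, 0.1249]
orientation: [0.553, 0.431, 0.564, -0.436]
contact_force: [-0.5, -0.4, -1.5]
gripper_width: 0.459
```

```bash
python3 - <<'E'
from cell import manip
from h import *
s=manip.read_state(); print(s["tool_pos"],s["contact_force"])
plan(s,(.5580,.0654,.107),0.249)
p=manip.camera("wrist"); np.save("w7.npy",p,allow_pickle=True); cv2.imwrite("pics/w7.png",p["pixels"])
E
```

```text
[0.557753   0.06567062 0.12487012] [-0.52214104 -0.38680091 -1.45091155]
yaw_y 0.2501 tilt [-0.0167  0.0046 -0.9998] shift [0.0595 0.0015 0.0016] turn 0.0003 alt -0.9997 j6 1.306
```

View pics/w7.png

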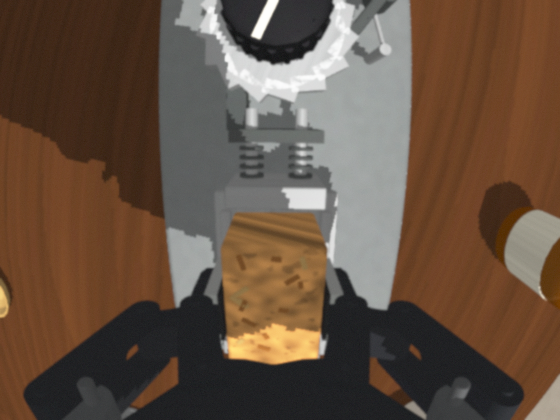

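Call:
{"api": "play_rows", "payload": {"steps": [[1,0.02,0.003,0.001,0],[1,0.04,0.003,0.001,0],[1,0.06,0.003,0.001,0],[1,0.06,0.003,0.001,0],[1,0.06,0.003,0.001,0]]}}

```text
t: 9.05
tool_pos: [0.5587, 0.0657, 0.1073]
orientation: [0.553, 0.432, 0.564, -0.436]
contact_force: [0.0, -0.8, -1.0]
gripper_width: 0.457
```

Call:
{"api": "play_rows", "payload": {"steps": [[1,0.002,0.001,0,0],[1,0.004,0.001,0,0],[1,0.006,0.001,0,0],[1,0.006,0.001,0,0],[1,0.006,0.001,0,0]]}}

```text
t: 9.47
tool_pos: [0.559, 0.0658, 0.1055]
orientation: [0.553, 0.432, 0.564, -0.436]
contact_force: [0.2, 0.6, -1.1]
gripper_width: 0.457
```

Call:
{"api": "play_rows", "payload": {"steps": [[1,0.002,-0.002,0,0],[1,0.004,-0.002,0,0],[1,0.006,-0.002,0,0],[1,0.006,-0.002,0,0],[1,0.006,-0.002,0,0]]}}

```text
t: 9.88
tool_pos: [0.5584, 0.0657, 0.1041]
orientation: [0.553, 0.432, 0.564, -0.436]
contact_force: [-2.6, 0.1, 4.1]
gripper_width: 0.464
```

Call:
{"api": "play_rows", "payload": {"steps": [[1,0.002,0,0,0],[1,0.004,0,0,0],[1,0.006,0,0,0],[1,0.006,0,0,0],[1,0.006,0,0,0]]}}

```text
t: 10.3
tool_pos: [0.5583, 0.0658, 0.1039]
orientation: [0.553, 0.432, 0.564, -0.436]
contact_force: [-7.2, 0.2, 22.7]
gripper_width: 0.461
```

Call:
{"api": "play_rows", "payload": {"steps": [[1,-0.003,0,0,0],[0.3,-0.003,0,0,0],[-0.3,-0.003,0,0,0],[-0.6,-0.003,0,0,0],[-0.6,-0.003,0,0,0]]}}

```text
t: 10.72
tool_pos: [0.5583, 0.0657, 0.1046]
orientation: [0.553, 0.432, 0.564, -0.436]
contact_force: [-0.6, 0.9, 0.1]
gripper_width: 0.798
```

```bash
python3 - <<'E'
from cell import manip
from h import *
s=manip.read_state(); print(s["tool_pos"],s["contact_force"],s["gripper_width"])
plan(s,(.558,.0658,.22),0.249)
p=manip.camera("wrist"); cv2.imwrite("pics/w8.png",p["pixels"])
E
```

```text
[0.55833349 0.06574093 0.1045538 ] [-0.60246937  0.88352508  0.07998004] 0.7977623816162438
yaw_y 0.2503 tilt [-0.0152  0.0045 -0.9999] shift [-0.3848 -0.0063 -0.0036] turn 0.0004 alt -0.9996 j6 1.306
```

View pics/w8.png

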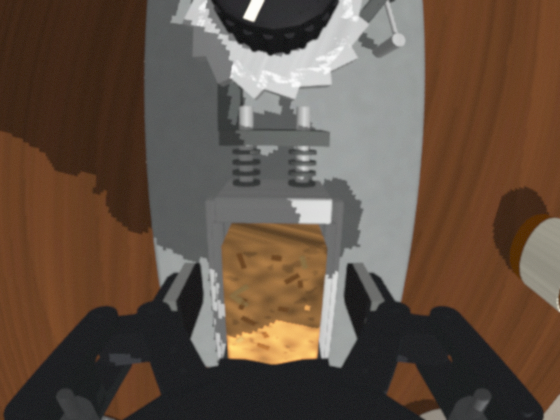

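Call:
{"api": "play_rows", "payload": {"steps": [[-0.6,-0.06,-0.002,-0.001,0],[-0.6,-0.16,-0.003,-0.002,0],[-0.6,-0.29,-0.004,-0.003,0],[-0.6,-0.38,-0.006,0.05,0],[-0.6,-0.42,-0.006,0.1,0]]}}

```text
t: 11.18
tool_pos: [0.5673, 0.0357, 0.2343]
orientation: [0.555, 0.432, 0.563, -0.434]
contact_force: [-0.4, -0.3, 0.3]
gripper_width: 0.801
```

Call:
{"api": "play_rows", "payload": {"steps": [[-0.6,-0.05,0,0.14,0],[-0.6,-0.05,0,0.22,0],[-0.6,-0.05,0,0.22,0],[-0.6,-0.05,0,0.22,0],[-0.6,-0.05,0,0.22,0]]}}

```text
t: 11.6
tool_pos: [0.5835, -0.0281, 0.2484]
orientation: [0.555, 0.432, 0.563, -0.435]
contact_force: [-0.7, 1.5, -0.6]
gripper_width: 0.8
```

```bash
python3 - <<'E'
from cell import manip
from h import *
s=manip.read_state(); print(s["tool_pos"],s["contact_force"],s["gripper_width"])
plan(s,(.5275,.182,.20),0.249)
p=manip.camera("wrist"); np.save("w9.npy",p,allow_pickle=True); cv2.imwrite("pics/w9.png",p["pixels"])
cv2.imwrite("pics/w9c.png",overlay(p,projw,(.5577,.0647),-1.322,.035,(170,0,380,230),2.6))
for o in("brick","bed","winder_grip","pad"): print(o,[(np.round(d["centre"],4),round(d["confidence"],2)) for d in manip.tip_of(p,o)][:2])
E
```

```text
[ 0.58353925 -0.0281319   0.24839374] [-0.71951038  1.47626466 -0.59792066] 0.7996687997020787
yaw_y 0.2511 tilt [-0.0113  0.0046 -0.9999] shift [ 0.1666 -0.0053 -0.7237] turn 0.0007 alt -0.9993 j6 1.145
brick [(array([0.5519, 0.0604, 0.0188]), 0.64)]
bed []
winder_grip []
pad [(array([0.5558, 0.0974, 0.0049]), 0.63)]
```

View pics/w9.png

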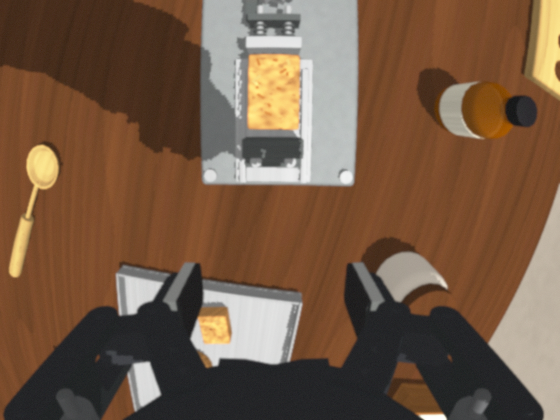

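View pics/w9c.png

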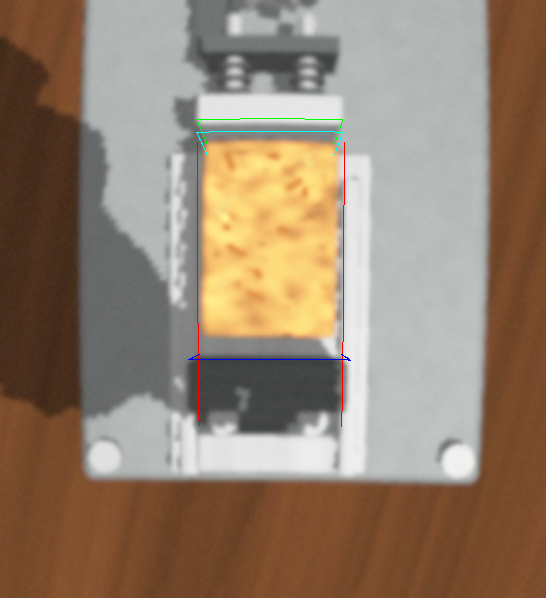

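Call:
{"api": "play_rows", "payload": {"steps": [[-1,0,0,-0.14,-0.04],[-1,0,0,-0.28,-0.08],[-1,0.02,0,-0.42,-0.12],[-1,0.05,0,-0.56,-0.16],[-1,0.09,0,-0.7,-0.2]]}}

```text
t: 12.27
tool_pos: [0.5316, 0.1731, 0.225]
orientation: [0.662, 0.239, 0.669, -0.238]
contact_force: [0.6, 0.2, 0.5]
gripper_width: 1.001
```

```bash
python3 - <<'E'
from cell import manip
from h import *
s=manip.read_state(); print(s["tool_pos"],s["contact_force"],s["gripper_width"])
plan(s,(.528,.181,.20),1.45)
E
```

```text
[0.53158044 0.17305057 0.22496469] [0.64125811 0.23798921 0.46880855] 1.0014300478290297
yaw_y 0.8833 tilt [-0.0093  0.0047 -0.9999] shift [ 0.0834  0.0131 -0.0252] turn -0.1804 alt 0.8196 j6 0.869
```

Call:
{"api": "play_rows", "payload": {"steps": [[-1,0.04,0.013,-0.025,-0.04],[-1,0.08,0.013,-0.025,-0.08],[-1,0.08,0.013,-0.025,-0.12],[-1,0.08,0.013,-0.025,-0.16],[-1,0.08,0.013,-0.025,-0.18]]}}

```text
t: 12.68
tool_pos: [0.5275, 0.1817, 0.2008]
orientation: [0.702, 0.042, 0.71, -0.039]
contact_force: [0.5, -0.0, 0.2]
gripper_width: 0.999
```

```bash
python3 - <<'E'
from cell import manip
from h import *
s=manip.read_state(); print(s["tool_pos"],s["contact_force"],s["gripper_width"])
plan(s,(.528,.181,.13),1.45)
p=manip.camera("wrist"); cv2.imwrite("pics/w10.png",p["pixels"])
print(projw(p,[(.528,.181,.084)]))
for o in("winder_grip",): print(o,[(np.round(d["centre"],4),round(d["confidence"],2)) for d in manip.tip_of(p,o)][:2])
a=manip.camera("scene"); b=manip.camera("top"); 
cv2.imwrite("pics/s10.png",np.hstack([cv2.resize(a["pixels"][180:280,250:390],None,fx=2.8,fy=2.8,interpolation=cv2.INTER_CUBIC),cv2.resize(b["pixels"][145:245,170:310],None,fx=2.8,fy=2.8,interpolation=cv2.INTER_CUBIC)]))
E
```

```text
[0.52751893 0.18168616 0.20075941] [ 0.47457467 -0.0005026   0.19638619] 0.9986061263972372
yaw_y 1.457 tilt [-0.0099  0.0046 -0.9999] shift [ 0.2358 -0.0029  0.0043] turn 0.0022 alt -0.9978 j6 0.311
[[268.86636695 244.20209611]]
winder_grip [(array([0.5285, 0.1793, 0.0693]), 0.93), (array([ 0.7477, -0.0902, -0.0042]), 0.71)]
```

View pics/w10.png

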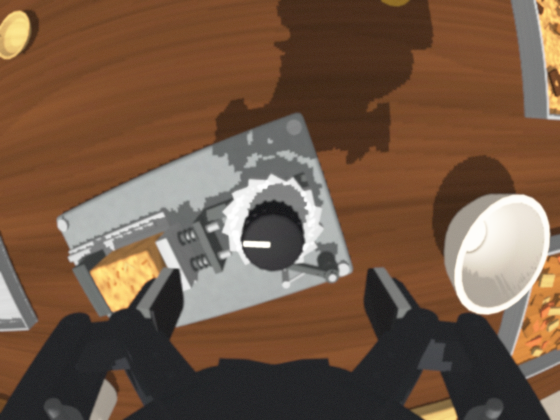

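View pics/s10.png

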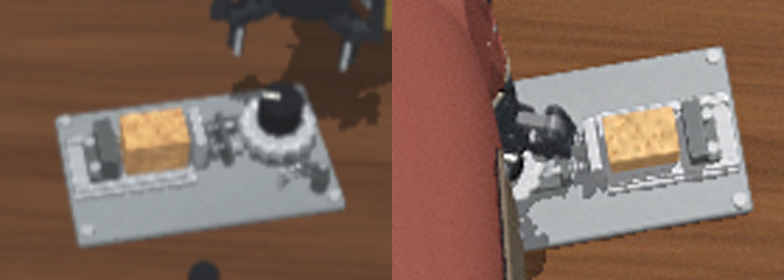

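```bash
python3 - <<'E'
from h import *
im=cv2.imread("pics/w10.png"); c=cv2.resize(im[170:300,200:360],None,fx=5,fy=4.6 if 0 else 5,interpolation=cv2.INTER_CUBIC)[:600]
cv2.imwrite("pics/w10c.png",c[:600])
E
```

```text
(no output)
```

View pics/w10c.png

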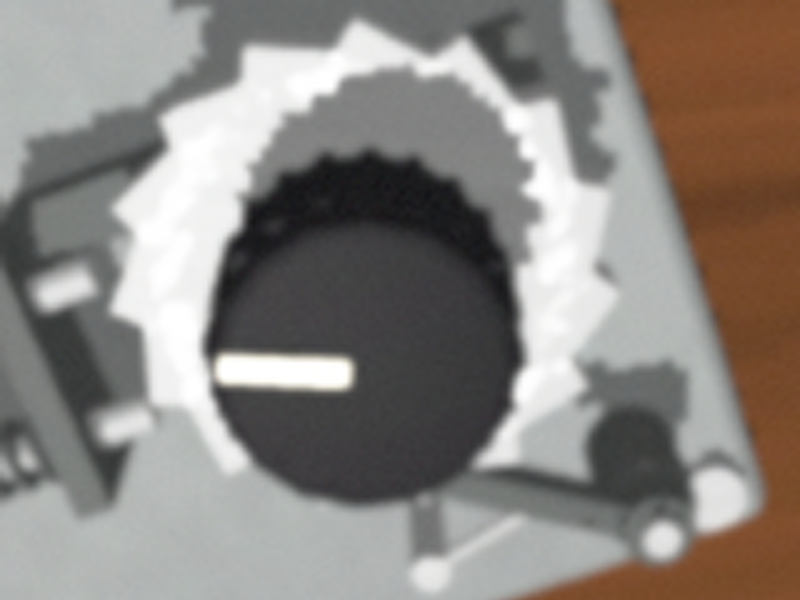

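```bash
python3 - <<'E'
from cell import manip
from h import *
s=manip.read_state()
plan(s,(.5278,.183,.128),1.45)
E
```

```text
yaw_y 1.4464 tilt [-0.0093  0.0047 -0.9999] shift [0.2435 0.0049 0.0014] turn -0.0011 alt 0.9989 j6 0.321
```

Call:
{"api": "play_rows", "payload": {"steps": [[-1,0.08,0.005,0.001,0],[-1,0.16,0.005,0.001,0],[-1,0.22,0.005,0.001,0],[-1,0.243,0.005,0.001,0],[-1,0.243,0.005,0.001,0]]}}

```text
t: 13.3
tool_pos: [0.5266, 0.1828, 0.1267]
orientation: [0.701, 0.046, 0.71, -0.043]
contact_force: [-0.2, -0.0, 0.6]
gripper_width: 1.0
```

```bash
python3 - <<'E'
from cell import manip
from h import *
s=manip.read_state(); print(s["contact_force"],s["moment"])
plan(s,(.5278,.183,.128),1.45)
p=manip.camera("wrist"); cv2.imwrite("pics/w11.png",p["pixels"])
E
```

```text
[-0.16746361 -0.03725528  0.64986882] [ 0.00898358  0.00274684 -0.03088482]
yaw_y 1.4448 tilt [-0.0123  0.0041 -0.9999] shift [-0.0043  0.001   0.0039] turn -0.0017 alt 0.9983 j6 0.326
```

View pics/w11.png

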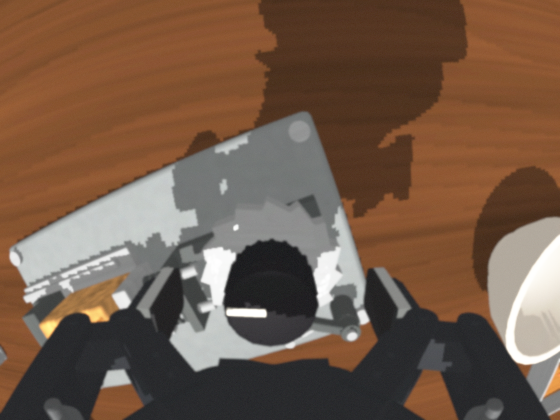

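Call:
{"api": "play_rows", "payload": {"steps": [[0,-0.003,-0.002,0.003,0],[1,-0.003,-0.002,0.003,0],[1,-0.003,-0.002,0.003,0],[1,-0.003,-0.002,0.003,0],[1,-0.003,-0.002,0.003,0]]}}

```text
t: 13.77
tool_pos: [0.5286, 0.1814, 0.1302]
orientation: [0.702, 0.045, 0.709, -0.044]
contact_force: [-2.3, -7.3, 11.0]
gripper_width: 0.45
```

Call:
{"api": "play_rows", "payload": {"steps": [[1,0,0,0,0],[1,0,0,0,0],[1,0,0,0,0],[1,0,0,0,0],[1,0,0,0,0]]}}

```text
t: 14.18
tool_pos: [0.5286, 0.1814, 0.1303]
orientation: [0.702, 0.045, 0.709, -0.044]
contact_force: [-0.7, -1.4, 1.4]
gripper_width: 0.448
```

```bash
cat > st.py <<'E'
from cell import manip
from h import *
s=manip.read_state(); M=tool(s)
print("t",s["t"],"pos",s["tool_pos"].round(4),"F",s["contact_force"].round(2),"m",s["moment"].round(3),"gw",round(s["gripper_width"],3),"yaw",np.arctan2(M[1,1],M[0,1]).round(4),"j6",s["joint_pos"][5].round(4),"e6",s["joint_efforts"][5].round(3),"tilt",M[:2,0].round(4))
E
python3 st.py
```

```text
t 14.1833 pos [0.5286 0.1814 0.1303] F [-0.73 -1.38  1.39] m [-0.292  0.173 -0.04 ] gw 0.448 yaw 1.4444 j6 0.3243 e6 0.0 tilt [-0.009   0.0022]
```

Call:
{"api": "play_rows", "payload": {"steps": [[1,0,0,0,0.03],[1,0,0,0,0.06],[1,0,0,0,0.09],[1,0,0,0,0.12],[1,0,0,0,0.145]]}}

```text
t: 14.6
tool_pos: [0.5287, 0.1817, 0.1304]
orientation: [0.674, 0.204, 0.68, -0.204]
contact_force: [-0.7, -0.4, -1.8]
gripper_width: 0.452
```

```bash
python3 st.py
```

```text
t 14.6 pos [0.5287 0.1817 0.1304] F [-0.67 -0.38 -1.78] m [ 0.336 -0.183  0.125] gw 0.452 yaw 0.9843 j6 0.7846 e6 -1.143 tilt [-0.0087  0.0029]
```

Call:
{"api": "play_rows", "payload": {"steps": [[1,0,0,0,0.03],[1,0,0,0,0.06],[1,0,0,0,0.09],[1,0,0,0,0.12],[1,0,0,0,0.13]]}}

```text
t: 15.02
tool_pos: [0.5289, 0.1818, 0.1303]
orientation: [0.617, 0.339, 0.624, -0.339]
contact_force: [-0.6, -1.0, -1.9]
gripper_width: 0.449
```

```bash
python3 st.py
```

```text
t 15.0167 pos [0.5289 0.1818 0.1303] F [-0.61 -1.02 -1.92] m [ 0.21  -0.479  0.104] gw 0.449 yaw 0.5706 j6 1.1983 e6 0.614 tilt [-0.0083  0.0033]
```

Call:
{"api": "play_rows", "payload": {"steps": [[1,0,0,0,0.033],[1,0,0,0,0.066],[1,0,0,0,0.1],[1,0,0,0,0.13],[1,0,0,0,0.13]]}}

```text
t: 15.43
tool_pos: [0.5291, 0.1818, 0.1303]
orientation: [0.535, 0.458, 0.541, -0.46]
contact_force: [-0.4, -1.0, -1.9]
gripper_width: 0.447
```

```bash
python3 st.py; python3 - <<'E'
from cell import manip
from h import *
p=manip.camera("wrist"); cv2.imwrite("pics/w12.png",p["pixels"])
a=manip.camera("scene")
cv2.imwrite("pics/s12.png",cv2.resize(a["pixels"][180:280,250:390],None,fx=5,fy=5,interpolation=cv2.INTER_CUBIC))
E
```

```text
t 15.4333 pos [0.5291 0.1818 0.1303] F [-0.39 -0.95 -1.86] m [-0.05  -0.762  0.062] gw 0.447 yaw 0.1581 j6 1.6109 e6 1.813 tilt [-0.0079  0.0032]
```

View pics/w12.png

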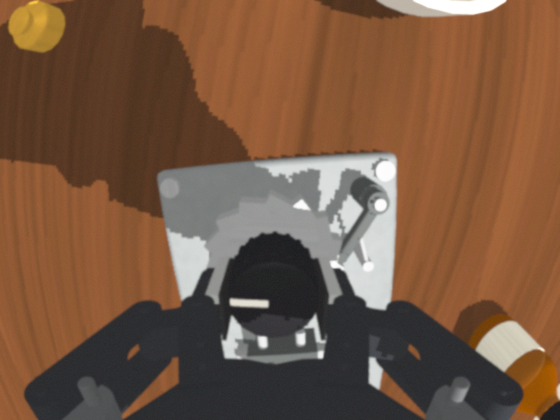

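View pics/s12.png

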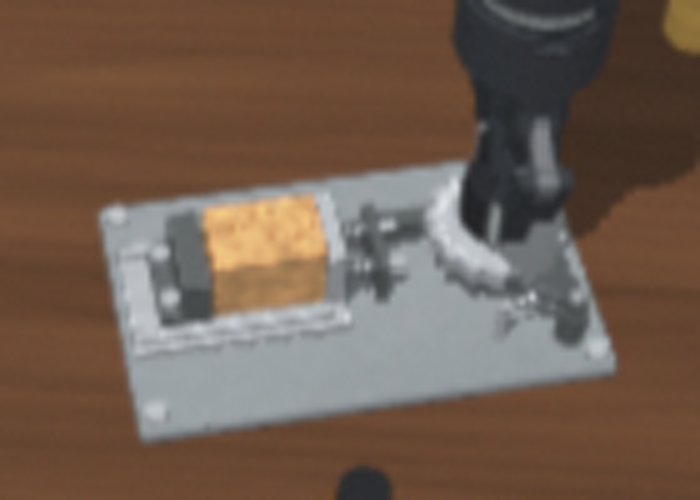

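Call:
{"api": "play_rows", "payload": {"steps": [[1,0,0,0,0.033],[1,0,0,0,0.066],[1,0,0,0,0.1],[1,0,0,0,0.134],[1,0,0,0,0.134]]}}

```text
t: 15.95
tool_pos: [0.5293, 0.1818, 0.1304]
orientation: [-0.429, -0.559, -0.434, 0.561]
contact_force: [1.2, -0.9, -4.1]
gripper_width: 0.45
```

```bash
python3 st.py; python3 - <<'E'
from cell import manip
from h import *
a=manip.camera("scene")
cv2.imwrite("pics/s13.png",cv2.resize(a["pixels"][200:260,265:345],None,fx=8,fy=8,interpolation=cv2.INTER_CUBIC))
b=manip.camera("top")
cv2.imwrite("pics/t13.png",cv2.resize(b["pixels"][165:235,210:300],None,fx=7,fy=7,interpolation=cv2.INTER_CUBIC))
E
```

```text
t 15.95 pos [0.5293 0.1818 0.1304] F [ 1.21 -0.92 -4.14] m [-0.443 -1.011  0.16 ] gw 0.45 yaw -0.2572 j6 2.0262 e6 2.061 tilt [-0.0073  0.0029]
```

View pics/s13.png

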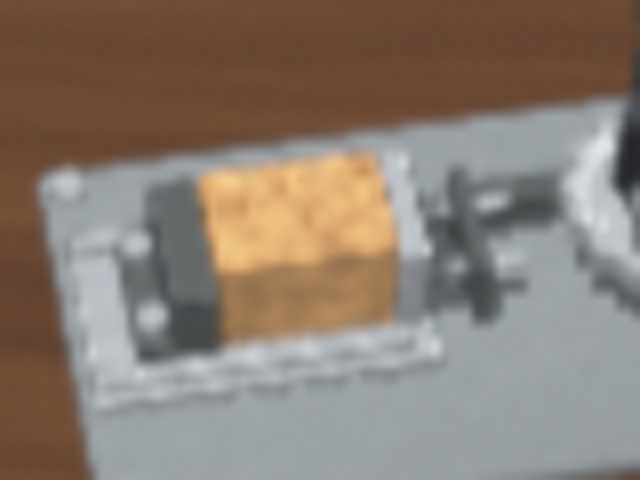

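View pics/t13.png

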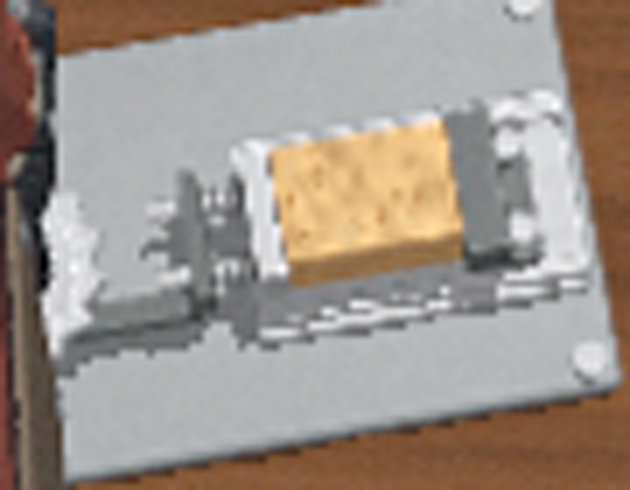

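Call:
{"api": "play_rows", "payload": {"steps": [[1,0,0,0,0.033],[1,0,0,0,0.066],[1,0,0,0,0.1],[1,0,0,0,0.136],[1,0,0,0,0.136]]}}

```text
t: 16.47
tool_pos: [0.5295, 0.1817, 0.1304]
orientation: [-0.303, -0.636, -0.307, 0.64]
contact_force: [1.2, -1.6, -2.7]
gripper_width: 0.447
```

```bash
python3 st.py
```

```text
t 16.4667 pos [0.5295 0.1817 0.1304] F [ 1.21 -1.59 -2.68] m [-0.768 -0.939  0.175] gw 0.447 yaw -0.6778 j6 2.4467 e6 2.263 tilt [-0.007   0.0025]
```

Call:
{"api": "play_rows", "payload": {"steps": [[1,0,0,0,0.004],[1,0,0,0,0.006],[1,0,0,0,0.006],[1,0,0,0,0.006],[1,0,0,0,0.006]]}}

```text
t: 16.88
tool_pos: [0.5295, 0.1817, 0.1304]
orientation: [-0.298, -0.639, -0.302, 0.642]
contact_force: [-0.4, -0.6, -2.6]
gripper_width: 0.448
```

```bash
python3 st.py; python3 - <<'E'
from cell import manip
from h import *
p=manip.camera("wrist"); cv2.imwrite("pics/w14.png",p["pixels"])
a=manip.camera("scene")
cv2.imwrite("pics/s14.png",cv2.resize(a["pixels"][200:260,265:345],None,fx=8,fy=8,interpolation=cv2.INTER_CUBIC))
E
python3 st.py
```

```text
t 16.8833 pos [0.5295 0.1817 0.1304] F [-0.39 -0.6  -2.58] m [-0.622 -0.843  0.245] gw 0.448 yaw -0.695 j6 2.464 e6 0.247 tilt [-0.0069  0.0025]
t 16.9833 pos [0.5295 0.1817 0.1304] F [ 0.84 -0.92 -2.43] m [-0.653 -0.855  0.251] gw 0.443 yaw -0.6957 j6 2.4647 e6 0.255 tilt [-0.007   0.0025]
```

View pics/w14.png

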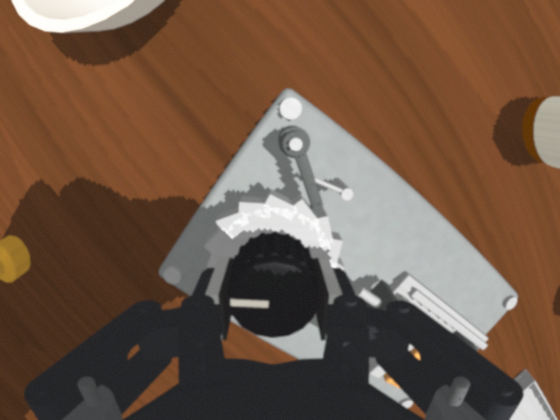

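View pics/s14.png

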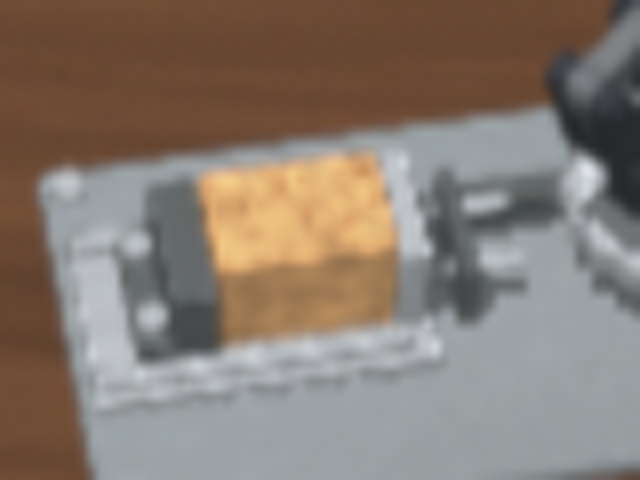

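Call:
{"api": "play_rows", "payload": {"steps": [[1,0,0,0,-0.005],[1,0,0,0,-0.01],[1,0,0,0,-0.014],[1,0,0,0,-0.014],[1,0,0,0,-0.014]]}}

```text
t: 17.4
tool_pos: [0.5295, 0.1817, 0.1304]
orientation: [-0.312, -0.632, -0.316, 0.636]
contact_force: [-0.2, -2.0, -3.4]
gripper_width: 0.447
```

```bash
python3 st.py
```

```text
t 17.4 pos [0.5295 0.1817 0.1304] F [-0.16 -1.97 -3.38] m [-0.636 -0.858  0.174] gw 0.447 yaw -0.6516 j6 2.4206 e6 0.097 tilt [-0.007   0.0025]
```

Call:
{"api": "play_rows", "payload": {"steps": [[0.3,0,0,0,0],[-0.3,0,0,0,0],[-1,0,0,0,0],[-1,0,0,0,0],[-1,0,0,0,0]]}}

```text
t: 17.82
tool_pos: [0.5295, 0.1818, 0.1305]
orientation: [-0.312, -0.632, -0.316, 0.636]
contact_force: [-0.2, 0.3, 0.3]
gripper_width: 0.98
```

Call:
{"api": "play_rows", "payload": {"steps": [[-1,-0.05,0,0,0],[-1,-0.12,0,0,0],[-1,-0.2,0,0,0],[-1,-0.3,0,0,0],[-1,-0.3,0,0,0]]}}

```text
t: 18.23
tool_pos: [0.5325, 0.1821, 0.2257]
orientation: [0.312, 0.635, 0.315, -0.633]
contact_force: [1.5, 0.3, -0.1]
gripper_width: 1.0
```

```bash
python3 st.py; python3 - <<'E'
from cell import manip
from h import *
p=manip.camera("wrist"); cv2.imwrite("pics/w15.png",p["pixels"])
a=manip.camera("scene"); np.save("s15.npy",a,allow_pickle=True)
cv2.imwrite("pics/s15.png",cv2.resize(a["pixels"][190:280,262:382],None,fx=6,fy=6,interpolation=cv2.INTER_CUBIC))
E
```

```text
t 18.2333 pos [0.5325 0.1821 0.2257] F [ 1.47  0.29 -0.06] m [-0.041 -0.031 -0.02 ] gw 1.0 yaw -0.6516 j6 2.42 e6 -0.004 tilt [0.0004 0.0046]
```

View pics/w15.png

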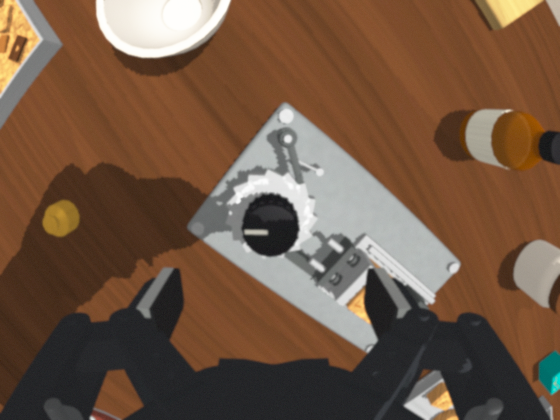

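View pics/s15.png

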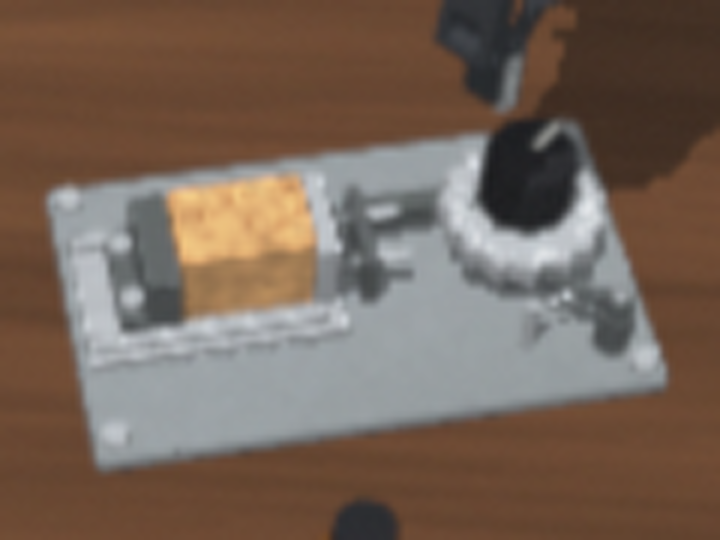

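```bash
python3 -c "
from cell import manip
print(manip.finish_job())"
```

```text
the job is handed in; nothing more can be done
None
```

I took the brown brick out of the tray and stood it on the clamp bed between the rails. I then wound the knob five clicks clockwise, let go, and handed the job in at about 18 s. No verdict was reported.

**Last checks:**
- **Brick on the bed:** before winding, it stood upright, about 1 mm off the centre line, and clear of both pad and stop.
- **Clamping force:** the winding torque was about 0.11 N m while the pad was free and 0.25 N m just past the fifth click. That corresponds to about 15 N on the pad. The gap I measured in the pictures (14–15 mm) predicted 12.5–15 N, and the spring shortening in the scene view (about 5.5 mm) gives about 14 N.
- **Pawl:** after release the knob's mark showed 2.10 rad of turn, which matches five teeth (2.095 rad). The knob did not slip back or move in the fingers.
- **Other things:** no bystander was touched as far as the pictures and forces showed. I ran no final position check on them.

**What disagreed:**
- **Knob position:** the camera estimates differed by up to 4 mm, so I could not tell whether the winder started at 0 or one click on. This does not affect the result, because I counted clicks from the measured gap and the torque.
- **Fourth click:** the torque reading there was unclear, allowing anything from 4 to 10 N. The fifth click was safe in either case.

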